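# Index the carving turntable and shoot its bolt

## Task

Lock the carving turntable for work: with your fingertips push the wooden blank (or its plate) round until the red-edged slot in the plate's rim faces the sliding bolt, then push the bolt by its thumb tab fully home into that slot. Only push: never put the fingers round the blank or the tab, and leave the tools lying about where they are.

Things in the scene. Friction and masses are not known exactly. Their poses are not given: they have to be found in the camera images.
- turntable: green cast stand screwed to the bench, 168 mm round, 12 mm high, with a tongue to its own +x that carries the bolt guide (92 to 136 mm from the axis, 44 mm wide, top 50 mm over the bench). Origin: on the bench under the plate's axis, z up; +x runs level from that axis along the bolt to the thumb tab. Elsewhere and turned otherwise each time
- plate_axis (a point): the turning axis of the round steel index plate (radius 80 mm, 26 to 42 mm over the bench), at its top face; axes as the stand's. Four equal slots at quarter turns in the rim, 25 mm wide (33 mm at the chamfered mouth), 28 mm deep; only one is edged with red paint
- index_plate (a joint): angle of the plate and the blank on it about the vertical axis, rad, counterclockwise from above positive, no stops. 0 or 6.283 = the red-edged slot faces the bolt. Starts anywhere from 0.5 to 5.78. Turns stiffly (about 0.15 N m) and stays where it is left
- blank_centre (a point): centre of the beech blank fixed on the plate and turning with it: 124 (point x) x 72 (point y) x 63 mm (z), from 42 to 105 mm over the bench. Its x axis stands 0.785 rad counterclockwise of the red slot's direction. A small steel angle, 30 mm high, at each 72 mm end
- red_slot (a point): middle of the mouth of the red-edged slot, on the plate's rim 80 mm from the axis and 34 mm over the bench, turning with the plate; a 12 mm band of red paint on either side of it
- bolt_line (a point): fixed point on the stand where the mouth of the slot must be for the bolt to enter: 80 mm from the axis, on the line of the bolt, 34 mm over the bench
- bolt (a joint): travel of the bolt, m: 0 = drawn back, 0.030 = fully home at its stop; starts 0 to 0.003. Aluminium bar 20 mm wide, 28 to 40 mm over the bench, nose tapered to 9 mm, 4 mm clear of the rim when drawn back. About 2 N moves it, it stays where left; it stops at the plain rim unless a slot faces it
- bolt_tab (a point): centre of the upright thumb tab at the outer end of the bolt, moving with it: 8 mm thick along the bolt, 26 mm wide, from 28 to 70 mm over the bench (centre 49 mm); 170 mm from the plate's axis when drawn back, 140 mm when home. Axes as the stand's: push on its +x face towards -x
- tape_measure: loose yellow and black tape measure, 71 x 86 x 64 mm, standing on the bench; to be left alone
- wedge_2: loose beech wedge, 45 x 113 x 22 mm, lying on the bench; to be left alone
- sanding_block: loose cork sanding block, 123 x 86 x 31 mm, lying on the bench; to be left alone

How it is judged:
On the way, in this order (a step that is already met when the one before it is completed fails the run):
1. the red-edged slot faces the bolt (slot mouth within 10 mm of the bolt's line) (horizontal distance between red_slot and bolt_line below 0.01 m).
2. the bolt is pushed home (27 mm or more of its 30 mm travel) (value of joint bolt above 0.027 m), for 0.2 s.
At the end, for the whole second after the job is handed in: The bolt is home (at least 27 of 30 mm) in the red-edged slot (slot mouth within 6 mm of the bolt's line), plate and bolt at rest, and the tape measure, wedge and sanding block within 20 mm of where they lay (value of joint bolt above 0.027 m and horizontal distance between red_slot and bolt_line below 0.006 m and velocity of joint bolt between -0.01 and 0.01 m/s and velocity of joint index_plate between -0.05 and 0.05 rad/s and distance of each of tape_measure, wedge_2, sanding_block from where it was at the start of the episode below 0.02 m); the robot touches nothing.
It fails at once if the fingers are put round the blank (the TCP is inside it) (x of the grasp point in the frame of blank_centre between -0.055 and 0.055 m and y of the grasp point in the frame of blank_centre between -0.03 and 0.03 m and z of the grasp point in the frame of blank_centre below 0.028 m).
It fails at once if the fingers are put round the bolt's thumb tab (the TCP is inside it) (x of the grasp point in the frame of bolt_tab between -0.004 and 0.004 m and y of the grasp point in the frame of bolt_tab between -0.012 and 0.012 m and z of the grasp point in the frame of bolt_tab below 0.018 m).
It fails at once if a bystander tool is shifted or lifted by more than 20 mm (distance of any of tape_measure, wedge_2, sanding_block from where it was at the start of the episode above 0.02 m).
It also fails if it takes over 54 s, if anything falls off the work surface, if the arm or the gripper's body presses on something with over 40 N, if the wrist force passes 120 N, or if a joint passes its speed limit or range.

## Robot

A 6-joint arm with a two-finger parallel gripper is mounted at the origin on a cart in front of the work surface, level with it; the furniture and walls round the work are solid. World frame = base frame: x ahead of the robot, y to its left, z up, the work surface at z = 0. Lengths are in m, angles in rad, forces in N, time in s.
With the tool pointing down it reaches from about 0.4 to 0.825 m from the base axis. Payload 7 kg.
Tool frame: the origin (TCP) lies between the finger pads, 19 mm behind the fingertips; this is the grasp point; z points along the fingers, y is the line along which they close (so a half turn about z gives the same grasp; the last joint's range is limited). The gripper opens to 88 mm and grips with 3 to 60 N. Pads are 19 mm wide; open, the fingers measure 130 mm over their backs; the gripper's body (78 mm by 193 mm) begins 47 mm behind the grasp point.
Start: joints at [1.44, 0.359, 0.012, 0, -1.224, -0.288], TCP at [0.275, 0.617, 0.245] pointing down, gripper open.
Joint ranges: [-3.07, 3.07], [-1.43, 2.12], [-1.02, 1.25], [-3.03, 1.67], [-3.05, -0], [-3.03, 3.03]. Speed limits (rad/s): [2.39, 2.39, 3.01, 3.14, 3.14, 3.14].

## Interface

Orientations are given as a unit quaternion [w, x, y, z].
In Python, from rig import sense, read_camera, job_done, trace, landmark_of gives the robot as it stands.
- The arm moves only by the shell command python3 -m handwheel 'ROWS' [OPENING]. ROWS is JSON, one flat list of numbers, 4 for each row, row after row: the shift along the tool's x, y, z in mm, then the turn about the tool's z in degrees. In form: [dx, dy, dz, roll, dx, dy, dz, roll, ...]. A call has 1 to 12 rows; each row shifts and turns the commanded pose from where the row before left it, along the tool's axes as they then stand; what a row does not reach is not made up. A row lasts 1/12 s, in which the tool goes at most 41.7 mm and 7.16 degrees, less where a joint would pass 70% of its speed; a pose out of reach is approached as far as the arm can. A call is refused whole if a number of a shift passes 41.7 or a number of a turn 7.16, either way. A call with a gripper value outside its range is refused whole. OPENING is the opening, from -1 (shut) to 1 (fully open), set as the call begins (- or left out, the last holds). The fingers move at their own pace and stop on an object; the grip force is fixed at half the most. Time passes only in rows, so rows that do not move let the fingers close. It gives the time, the measured TCP pose, the force, the opening and the grip force at its end, in the units of the state.
- sense(): the state, without advancing time (a new reading comes with each control period).
- read_camera(name): name is "scene" or "top" or "wrist"; returns a dict with "pixels" (384x512x3 uint8, red, green, blue), "K" (3x3 intrinsics, pixels), "pose" (4x4, takes a point from camera to world coordinates). Camera axes: x right, y down, z forward; pixel columns grow to the right and rows downward; lengths in m; the calibration is good to about 2 mm. A picture is of the moment at which its call begins. There is no depth.
- job_done(): hands the job in; it is judged then, once.
Trained networks look in the newest picture that a camera, given by its name, has taken for a name from the list of things; names that differ only in an ending like _2 or _b are one class to them, and where a whole thing is asked for, a point or a joint stands for the part that bears it (a point fixed in the world has none). Each returns a list of dicts, best first, with "p" (0 to 1); they miss things now and then, are a little off and sometimes report something else, mostly with a low value. They report only what shows in the picture. A call takes as long as a camera call.
- trace(camera, label): "mask" (384x512 bool, what is visible of it) and "point" ([row, column] in pixels, amid what is visible of it).
- landmark_of(camera, label): "point" ([row, column] in pixels: a listed point, or the origin of a listed thing).
The state is a dict: "clock": time; "joint_positions": joint angles; "joint_velocities": joint speeds; "tau": joint torques, N m; "eef_pos": TCP position; "eef_rot": TCP orientation; "contact_force": force on the tool from outside, world axes, zero at the start; "wrist_torque": the same for the moment, N m; "gripper_width": finger opening in m; "finger_force": force on a finger pad.
Only numpy, scipy, OpenCV 4.12 (cv2) and the standard library are available. Lean on these libraries where they do the work, as an engineer would, in place of code of your own. Each camera call takes 0.05 s, during which the arm holds its last target. There are 200 camera calls.

## Working session

There is one attempt and no reset: what is moved stays moved. The work goes in short steps, Python scripts to look and compute and a shell command to move; the robot and the scene stay as the last step left them, time stands still between calls to the robot, and variables do not carry over. Pictures are saved under pics/ and viewed, at most 10 in all, crops included, and the job is handed in when it is done.

```bash
mkdir -p pics
cat > h.py <<'E'
import numpy as np, cv2
from rig import sense, read_camera, job_done, trace, landmark_of
def ray(c,p,z):
    d=c['pose'][:3,:3]@np.linalg.inv(c['K'])@np.array([p[1],p[0],1.]); o=c['pose'][:3,3]
    return o+d*(z-o[2])/d[2]
def proj(c,P):
    q=c['K']@(c['pose'][:3,:3].T@(np.array(P)-c['pose'][:3,3])); return q[:2]/q[2]
H=dict(turntable=0,plate_axis=.042,blank_centre=.0735,red_slot=.034,bolt_line=.034,bolt_tab=.049)
def save(c,n): cv2.imwrite('pics/'+n+'.png',c['pixels'][:,:,::-1])
E
python3 - <<'E'
from h import *
ims=[]
for cam in('top','scene'):
    c=read_camera(cam); ims.append(c['pixels'][:,:,::-1]); print(cam,c['pose'][:3,3].round(3))
    for n,z in H.items():
        for r in landmark_of(cam,n)[:2]: print(n,np.round(r['p'],2),np.round(r['point']),ray(c,r['point'],z).round(4))
    for n,z in dict(tape_measure=.03,wedge_2=.02,sanding_block=.03).items():
        for r in trace(cam,n)[:1]:
            rr,cc=np.where(r['mask']); h=cv2.boxPoints(cv2.minAreaRect(np.c_[cc,rr].astype(np.float32)))
            print(n,np.round(r['p'],2),[ray(c,(y,x),z)[:2].round(3).tolist() for x,y in h])
for k,i in zip(('top','scene'),ims): cv2.imwrite(f'pics/{k}0.png',i)
s=sense(); print(s['eef_pos'],s['eef_rot'],s['clock'],s['gripper_width'])
E
```

```text
top [0.468 0.067 0.954]
turntable 0.61 [174. 188.] [0.57   0.2219 0.    ]
plate_axis 0.75 [172. 186.] [0.5691 0.2198 0.042 ]
plate_axis 0.36 [167. 186.] [0.5824 0.2189 0.042 ]
blank_centre 0.72 [171. 187.] [0.5692 0.2126 0.0735]
blank_centre 0.71 [165. 186.] [0.5835 0.215  0.0735]
red_slot 0.78 [142. 208.] [0.6444 0.1645 0.034 ]
red_slot 0.72 [169. 185.] [0.5771 0.222  0.034 ]
bolt_line 0.56 [189. 159.] [0.5288 0.2887 0.034 ]
bolt_tab 0.68 [209. 134.] [0.4799 0.3472 0.049 ]
tape_measure 0.86 [[0.421, 0.104], [0.45, 0.021], [0.409, 0.007], [0.38, 0.089]]
wedge_2 0.57 [[0.444, 0.009], [0.465, -0.1], [0.434, -0.106], [0.413, 0.003]]
sanding_block 0.91 [[0.386, -0.132], [0.476, -0.174], [0.448, -0.236], [0.358, -0.193]]
scene [-0.202 -0.504  0.933]
turntable 0.89 [174. 233.] [ 0.58    0.2158 -0.    ]
plate_axis 0.78 [164. 234.] [0.583  0.2128 0.042 ]
blank_centre 0.87 [159. 232.] [0.5675 0.2081 0.0735]
blank_centre 0.54 [160. 258.] [0.6124 0.145  0.0735]
red_slot 0.69 [159. 257.] [0.6536 0.1803 0.034 ]
bolt_line 0.72 [161. 203.] [0.5419 0.3044 0.034 ]
bolt_tab 0.65 [164. 177.] [0.4696 0.3419 0.049 ]
tape_measure 0.61 [[0.361, 0.082], [0.443, 0.125], [0.468, 0.025], [0.387, -0.012]]
wedge_2 0.88 [[0.4, -0.009], [0.444, 0.009], [0.465, -0.105], [0.422, -0.119]]
sanding_block 0.76 [[0.38, -0.139], [0.494, -0.195], [0.441, -0.255], [0.335, -0.2]]
[0.27451276 0.61662832 0.24538228] [ 3.04107621e-07  9.78159898e-01 -2.07853825e-01  2.28712239e-05] 1.0 0.08760391554058551
```

View pics/top0.png

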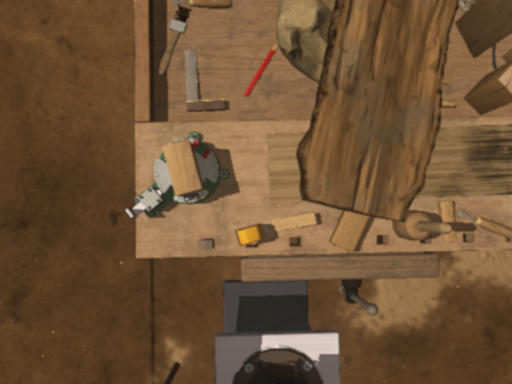

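View pics/scene0.png

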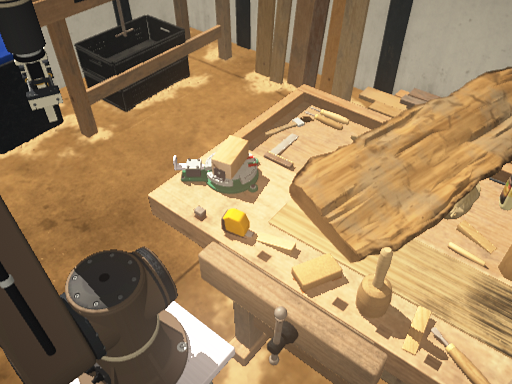

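Run:
```python
from h import *
a=cv2.imread('pics/top0.png')[120:225,115:240]; b=cv2.imread('pics/scene0.png')[125:205,160:285]
a=cv2.resize(a,None,fx=3.2,fy=3.2,interpolation=cv2.INTER_CUBIC);b=cv2.resize(b,None,fx=3.2,fy=3.2,interpolation=cv2.INTER_CUBIC)
cv2.imwrite('pics/crop0.png',np.vstack([a,b]))
# red pixel & green cast locations
for cam,f in(('top','top0'),('scene','scene0')):
    c=read_camera(cam); im=c['pixels'].astype(int); R,G,B=im[...,0],im[...,1],im[...,2]
    m=(R>1.8*G)&(R>1.8*B)&(R>70)
    m[:, :115]=0; m[:,285:]=0; m[:125]=0; m[225:]=0
    rr,cc=np.where(m); print(cam,len(rr))
    if len(rr): print(rr.mean(),cc.mean(),rr.min(),rr.max(),cc.min(),cc.max(),ray(c,(rr.mean(),cc.mean()),.038))
    for n in('turntable','bolt_tab','bolt','blank_centre','index_plate'):
        for r in trace(cam,n)[:1]:
            q=np.argwhere(r['mask']); print(n,round(float(r['p']),2),q.min(0),q.max(0),r['point'])
```

```text
top 61
148.7377049180328 200.95081967213116 141 157 192 209 [0.62792944 0.18175634 0.038     ]
turntable 0.84 [131 125] [217 230] [179.5, 182.0]
bolt_tab 0.54 [190 126] [217 161] [209.3, 136.6]
bolt 0.67 [190 127] [217 161] [208.8, 138.1]
blank_centre 0.78 [141 163] [196 203] [167.6, 183.7]
index_plate 0.82 [138 153] [202 218] [171.3, 186.9]
scene 29
161.51724137931035 251.0344827586207 156 166 247 256 [0.62780371 0.18305981 0.038     ]
turntable 0.98 [135 173] [193 258] [166.9, 225.2]
bolt_tab 0.42 [157 173] [169 203] [166.1, 178.4]
bolt 0.7 [155 173] [169 203] [166.5, 178.1]
blank_centre 0.64 [135 173] [193 257] [169.5, 232.9]
index_plate 0.96 [136 205] [186 256] [161.6, 233.0]
```

View pics/crop0.png

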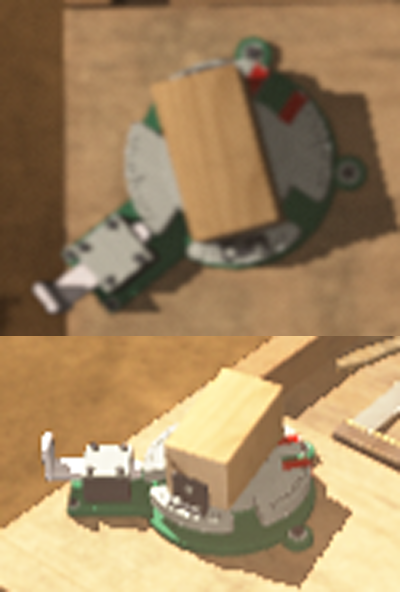

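```bash
cat >> h.py <<'E'
def model(p):
    x,y,b,t,q=p; A=np.array([x,y,0]); u=lambda a,r,z:A+np.array([r*np.cos(a),r*np.sin(a),z])
    return dict(turntable=A,plate_axis=u(0,0,.042),blank_centre=u(0,0,.0735),red_slot=u(b+t,.08,.034),bolt_line=u(b,.08,.034),bolt_tab=u(b,.17-q,.049))
def fit(p0,cams=('top','scene'),names=H):
    from scipy.optimize import least_squares
    C={k:read_camera(k) for k in cams}; D=[]
    for k in cams:
        for n in names:
            for r in landmark_of(k,n)[:2]: D.append((k,n,np.array(r['point'])[::-1],r['p']))
    f=lambda p:np.concatenate([(proj(C[k],model(p)[n])-z)*w for k,n,z,w in D]+[[(p[4]-.0015)*2000]])
    s=least_squares(f,p0,loss='cauchy',f_scale=1.0,x_scale=[.01,.01,.1,.1,.01]); return s.x,C
def overlay(p,C,name,box):
    out=[]
    for k,c in C.items():
        im=np.ascontiguousarray(c['pixels'][:,:,::-1]); x0,y0,x1,y1=box[k]; F=4
        im=cv2.resize(im[y0:y1,x0:x1],None,fx=F,fy=F,interpolation=cv2.INTER_CUBIC)
        def pl(P,col,cl=True): cv2.polylines(im,[np.array([((proj(c,v)+.5-[x0,y0])*F) for v in P]).astype(np.int32)],cl,col,1)
        x,y,b,t,q=p; rot=lambda a,P:[np.array([x+np.cos(a)*u-np.sin(a)*v,y+np.sin(a)*u+np.cos(a)*v,w]) for u,v,w in P]
        pl(rot(0,[(.08*np.cos(a),.08*np.sin(a),.042) for a in np.linspace(0,6.28,60)]),(255,0,0))
        for z in(.042,.105): pl(rot(b+t+np.pi/4,[(.062,.036,z),(-.062,.036,z),(-.062,-.036,z),(.062,-.036,z)]),(0,255,255))
        pl(rot(b+t,[(.08,.0125,.042),(.052,.0125,.042),(.052,-.0125,.042),(.08,-.0125,.042)]),(255,0,255),False)
        pl(rot(b,[(.092,.022,.05),(.136,.022,.05),(.136,-.022,.05),(.092,-.022,.05)]),(255,255,0))
        pl(rot(b,[(.174-q,.013,.07),(.166-q,.013,.07),(.166-q,-.013,.07),(.174-q,-.013,.07)]),(0,255,0))
        out.append(im)
    w=max(i.shape[1] for i in out)
    cv2.imwrite('pics/'+name+'.png',np.vstack([cv2.copyMakeBorder(i,0,0,0,w-i.shape[1],0) for i in out]))
BOX=dict(top=(115,130,235,222),scene=(165,130,290,200))
E
python3 - <<'E'
from h import *
p,C=fit([.576,.217,2.23,3.46,.0015]); print(p.round(4), np.degrees(p[2:4]))
overlay(p,C,'ov0',{k:BOX[k] for k in C})
E
```

```text
[5.7370e-01 2.1420e-01 2.2355e+00 3.5839e+00 1.5000e-03] [128.08596649 205.33991339]
```

View pics/ov0.png

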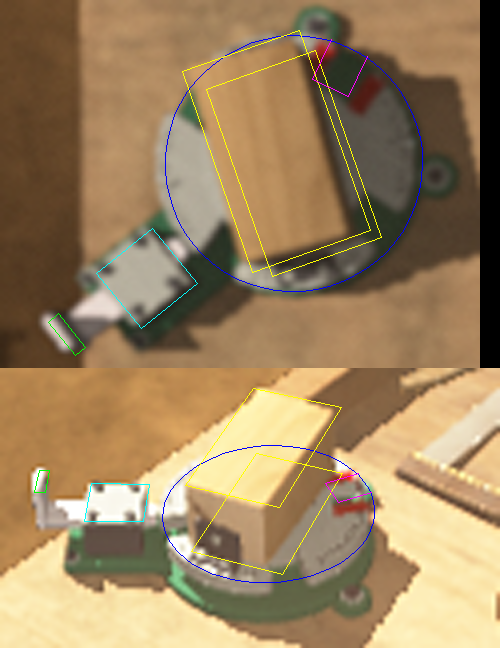

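```bash
python3 -m handwheel '[0,0,0,7,0,0,0,7,0,0,0,7]' -1; python3 -c "
from rig import sense
s=sense();print(s['joint_positions'],s['eef_rot'])"
```

```text
clock: 2.55
eef_pos: [0.2745, 0.6166, 0.2453]
eef_rot: [0.0, 0.923, -0.385, -0.0]
contact_force: [0.0, -0.6, 0.1]
gripper_width: 0.0734
finger_force: 0.0
[ 1.44009255e+00  3.58625874e-01  1.19152070e-02 -1.15854720e-05
 -1.22411654e+00 -6.60641239e-01] [ 1.63279628e-05  9.22736810e-01 -3.85430641e-01 -1.21450610e-06]
```

Run:
```python
from h import *
from scipy.optimize import least_squares
C={k:read_camera(k) for k in('top','scene')}
def full(p,o):
    x,y,b,t,q=p; a=b+t+np.pi/4
    R=lambda a,u,v,z:np.array([x+np.cos(a)*u-np.sin(a)*v,y+np.sin(a)*u+np.cos(a)*v,z])
    return [R(a,.062,.036,.105),R(a,.062,-.036,.105),R(a,-.062,-.036,.105),R(a,-.062,.036,.105),R(b,.17-q,0,.07),R(b+t,.068,0,.040)]
picks=dict(top=[(193,78),(300,45),(350,235),(243,268),(60,330)],scene=[(257,17),(340,37),(268,139),(187,117),(41,103)])
red=dict(top=(201.4,149.2),scene=(251.5,162.0))
def f(p):
    r=[]
    for k,c in C.items():
        x0,y0=BOX[k][:2]
        for P,z in zip(full(p,0),[(u/4+x0,v/4+y0) for u,v in picks[k]]+[red[k]]): r+=list(proj(c,P)+.5-z)
    return np.array(r)
s=least_squares(f,[.574,.216,2.235,3.5,.0015],x_scale=[.01,.01,.1,.1,.01],loss='soft_l1'); p=s.x
print(p.round(4),np.degrees(p[2:4]),f(p).round(1))
overlay(p,C,'ov1',BOX)
```

```text
[5.7110e-01 2.1630e-01 2.1950e+00 3.5674e+00 3.1000e-03] [125.76516855 204.39675074] [-2.3 -1.8  0.8 -2.1  3.   1.4 -0.2  1.9 -0.3 -0.3 -0.4 -1.  -0.7  0.8
  0.2  1.5  0.1  0.5 -2.3 -0.5  0.1  1.4  0.6 -0.8]
```

View pics/ov1.png

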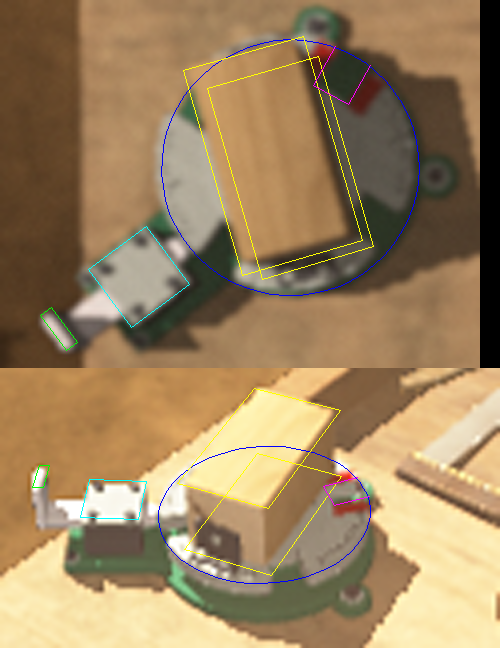

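The top overlay shows the blank at about 12° and the axis near (0.573, 0.217). The red bands sit at crop pixels (325,52) and (365,92), so the slot points at about -33°, roughly opposite the bolt (about 127°). I'll move above the start point of the push.

```bash
python3 -m handwheel '[38,4.5,0,0,38,4.5,0,0,38,4.5,0,0,38,4.5,0,0,38,4.5,0,0,38,4.5,0,0,38,4.5,0,0,38,4.5,0,0,38,4.5,0,0,38,4.5,0,0,38,4.5,0,0,38,4.5,0,0]'; python3 -m handwheel '[37,5,0,0,37,5,0,0,37,5,0,0,0,0,0,6.6,0,0,0,6.6,0,0,0,6.6,0,0,0,6.6,0,0,0,6.6,0,0,0,0]'
python3 - <<'E'
from h import *
c=read_camera('wrist'); save(c,'w1'); print(c['pose'].round(3))
for n,z in H.items():
    for r in landmark_of('wrist',n)[:2]: print(n,np.round(r['p'],2),np.round(r['point']),ray(c,r['point'],z).round(4))
E
```

```text
clock: 3.65
eef_pos: [0.5597, 0.2545, 0.2457]
eef_rot: [-0.0, 0.925, -0.38, 0.0]
contact_force: [0.0, 1.3, 0.1]
gripper_width: 0.0005
finger_force: 0.0
clock: 4.4
eef_pos: [0.6267, 0.1668, 0.2453]
eef_rot: [0.0, 0.777, -0.63, -0.0]
contact_force: [-0.1, 0.9, 0.2]
gripper_width: 0.0007
finger_force: 0.0
[[-0.979 -0.196 -0.064  0.644]
 [-0.206  0.93   0.303  0.085]
 [ 0.     0.31  -0.951  0.384]
 [ 0.     0.     0.     1.   ]]
turntable 0.62 [199. 284.] [0.5728 0.2192 0.    ]
blank_centre 0.67 [220. 290.] [0.5722 0.218  0.0735]
blank_centre 0.27 [ 23. 440.] [ 0.4774 -0.0237  0.0735]
red_slot 0.68 [166. 244.] [0.6424 0.1723 0.034 ]
```

View pics/w1.png

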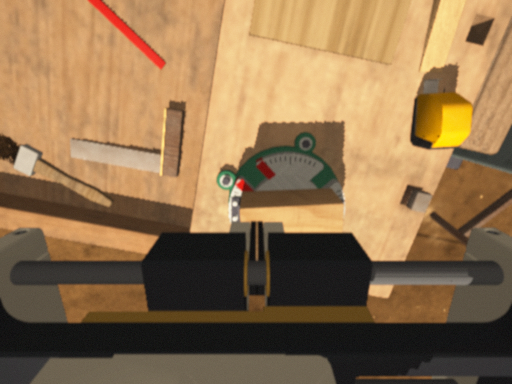

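The wrist view shows the red bands at (241,185) and (265,170), so the slot is at -33.4° about the axis (0.573, 0.218), which agrees with top and scene. The blank's edge is parallel to the finger line and about 16 mm clear of it. I'll descend beside the long face and approach it.

```bash
python3 -m handwheel '[0,0,41,0,0,0,41,0,0,0,41,0,0,0,30,0,0,0,12,0,0,0,0,0]'; python3 -m handwheel '[-4,0,0,0,-4,0,0,0,-4,0,0,0,-2,0,0,0,-2,0,0,0,0,0,0,0]'
```

```text
clock: 5.25
eef_pos: [0.625, 0.166, 0.0772]
eef_rot: [0.003, 0.777, -0.629, -0.001]
contact_force: [-0.7, -0.0, 0.8]
gripper_width: 0.0006
finger_force: 0.0
clock: 5.75
eef_pos: [0.6236, 0.1834, 0.0814]
eef_rot: [-0.001, 0.777, -0.629, 0.0]
contact_force: [0.3, -0.1, -0.2]
gripper_width: 0.0005
finger_force: 0.0
```

```bash
python3 -m handwheel '[-2.8,-2.7,0,-3,-3.8,-3.7,0,-5,-3.8,-3.7,0,-5,-3.8,-3.7,0,-5,-3.8,-3.7,0,-5,-3.8,-3.7,0,-5,-3.8,-3.7,0,-5,-3.8,-3.7,0,-5,-2.8,-2.7,0,-3,-1,-1,0,-1,0,0,0,0]'
python3 - <<'E'
from h import *
for cam in('top','scene','wrist'):
    c=read_camera(cam)
    for n in('red_slot','blank_centre'):
        for r in landmark_of(cam,n)[:2]:
            P=ray(c,r['point'],H[n]); d=P[:2]-[.573,.218]; print(cam,n,np.round(r['p'],2),P.round(4),np.hypot(*d).round(3),np.degrees(np.arctan2(d[1],d[0])).round(1))
E
```

```text
clock: 6.67
eef_pos: [0.6344, 0.227, 0.0808]
eef_rot: [-0.0, 0.951, -0.309, 0.001]
contact_force: [1.4, 0.4, 0.6]
gripper_width: 0.0003
finger_force: 0.8
top red_slot 0.73 [0.6571 0.221  0.034 ] 0.084 2.0
top blank_centre 0.87 [0.5813 0.2122 0.0735] 0.01 -35.1
scene red_slot 0.87 [0.6668 0.2342 0.034 ] 0.095 9.8
wrist red_slot 0.9 [0.6532 0.2236 0.034 ] 0.08 4.0
```

```bash
python3 -m handwheel '[-2.8,-2.7,0,-3,-3.8,-3.7,0,-5,-3.8,-3.7,0,-5,-3.8,-3.7,0,-5,-3.8,-3.7,0,-5,-3.8,-3.7,0,-5,-3.8,-3.7,0,-5,-3.8,-3.7,0,-5,-3.8,-3.7,0,-5,-3.8,-3.7,0,-5,-3.8,-3.7,0,-5,-3.8,-3.7,0,-5]';python3 -m handwheel '[-3.8,-3.7,0,-5,-3.8,-3.7,0,-5,-3.8,-3.7,0,-5,-3.8,-3.7,0,-5,-3.8,-3.7,0,-5,-3.8,-3.7,0,-5,-2.8,-2.7,0,-3,-1.5,-1.5,0,-2,0,0,0,0]'
python3 - <<'E'
from h import *
for cam in('top','scene','wrist'):
    c=read_camera(cam)
    for n in('red_slot','bolt_tab'):
        for r in landmark_of(cam,n)[:2]:
            P=ray(c,r['point'],H[n]); d=P[:2]-[.573,.218]; print(cam,n,np.round(r['p'],2),P.round(4),np.hypot(*d).round(3),np.degrees(np.arctan2(d[1],d[0])).round(1))
print(sense()['joint_positions'].round(2))
E
```

```text
clock: 8.12
eef_pos: [0.5989, 0.2751, 0.0806]
eef_rot: [-0.0, 0.981, 0.193, 0.0]
contact_force: [3.5, 0.4, 1.9]
gripper_width: 0.0005
finger_force: 1.3
clock: 8.87
eef_pos: [0.5611, 0.2793, 0.0804]
eef_rot: [-0.0, 0.878, 0.478, -0.0]
contact_force: [1.2, 1.6, 1.1]
gripper_width: -0.0
finger_force: 0.6
top red_slot 0.93 [0.563  0.3021 0.034 ] 0.085 96.8
top red_slot 0.7 [0.5894 0.2304 0.034 ] 0.021 37.2
top bolt_tab 0.45 [0.4731 0.3414 0.049 ] 0.159 129.0
scene red_slot 0.81 [0.5734 0.3001 0.034 ] 0.082 89.7
scene red_slot 0.56 [0.5467 0.189  0.034 ] 0.039 -132.2
scene bolt_tab 0.52 [0.467  0.3512 0.049 ] 0.17 128.5
wrist bolt_tab 0.59 [0.4696 0.3564 0.049 ] 0.173 126.8
[ 0.77  0.43 -0.29 -0.   -0.85  1.79]
```

```bash
python3 -m handwheel '[-2.8,-2.7,0,-3,-3.8,-3.7,0,-5,-3.8,-3.7,0,-5,-3.8,-3.7,0,-5,-2.3,-2.2,0,-3,-1.5,-1.5,0,-2,0,0,0,0]'
python3 - <<'E'
from h import *
for cam in('top','scene','wrist'):
    c=read_camera(cam)
    for n in('red_slot','bolt_tab','bolt_line'):
        for r in landmark_of(cam,n)[:2]:
            P=ray(c,r['point'],H[n]); d=P[:2]-[.573,.218]; print(cam,n,np.round(r['p'],2),P.round(4),np.hypot(*d).round(3),np.degrees(np.arctan2(d[1],d[0])).round(1))
    a=dict(top=(115,130,235,222),scene=(165,130,290,200),wrist=(0,0,512,384))[cam]
    I=c['pixels'][a[1]:a[3],a[0]:a[2],::-1]; I=cv2.resize(I,(480,int(480*I.shape[0]/I.shape[1])),interpolation=cv2.INTER_CUBIC); 
    if cam!='wrist': globals().setdefault('L',[]).append(cv2.resize(I,(400,int(400*I.shape[0]/I.shape[1]))))
    else: L.append(cv2.resize(I,(400,300)))
t=np.vstack([L[0],L[1][:290]]); w=cv2.copyMakeBorder(L[2],0,max(0,t.shape[0]-300),0,0,0)
cv2.imwrite('pics/m2.png',np.hstack([t,w]))
print(sense()['joint_positions'].round(2))
E
```

```text
clock: 9.9
eef_pos: [0.5386, 0.2699, 0.0805]
eef_rot: [-0.0, 0.766, 0.643, 0.0]
contact_force: [0.8, 1.2, 0.4]
gripper_width: 0.0003
finger_force: 0.4
top red_slot 0.83 [0.5351 0.2881 0.034 ] 0.08 118.4
top bolt_tab 0.38 [0.4699 0.3422 0.049 ] 0.161 129.7
top bolt_tab 0.2 [0.5693 0.2147 0.049 ] 0.005 -138.3
top bolt_line 0.72 [0.5216 0.2892 0.034 ] 0.088 125.8
scene red_slot 0.67 [0.5441 0.2938 0.034 ] 0.081 110.8
scene bolt_tab 0.55 [0.4695 0.3504 0.049 ] 0.168 128.0
scene bolt_line 0.89 [0.5278 0.2777 0.034 ] 0.075 127.1
wrist red_slot 0.93 [0.5307 0.2915 0.034 ] 0.085 119.9
wrist bolt_tab 0.88 [0.4689 0.3558 0.049 ] 0.173 127.1
wrist bolt_line 0.84 [0.5213 0.2836 0.034 ] 0.084 128.3
[ 0.79  0.39 -0.35  0.   -0.82  2.18]
```

View pics/m2.png

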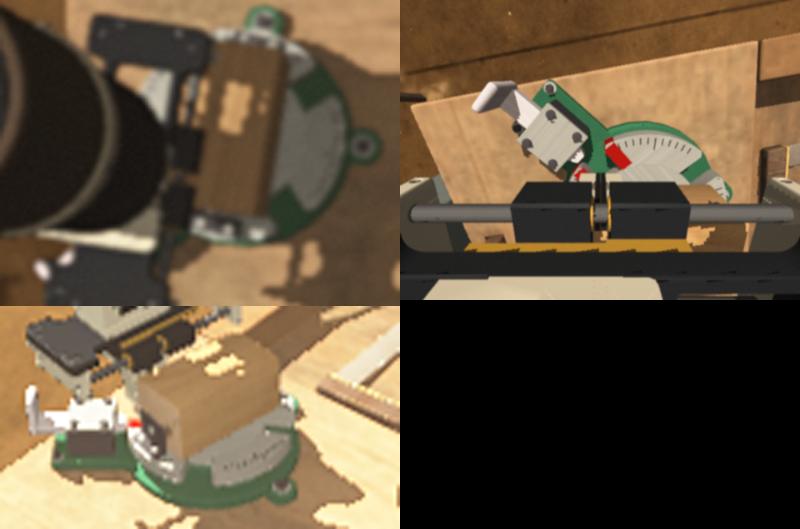

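Wrist view (right half): the red bands sit at panel pixels (620,152) and (580,173). The bolt nose at about (580,155) is still just short of the slot centre, by 7-8°. I'll make a small further push.

```bash
cat >> h.py <<'E'
def ang(A=(.573,.218)):
    for cam in('wrist','top','scene'):
        c=read_camera(cam)
        for n in('red_slot','bolt_tab','bolt_line'):
            for r in landmark_of(cam,n)[:1]:
                P=ray(c,r['point'],H[n]); d=P[:2]-A; print(cam,n,np.round(r['p'],2),P.round(4),np.hypot(*d).round(3),np.degrees(np.arctan2(d[1],d[0])).round(1))
        if cam=='wrist':
            im=c['pixels'].astype(int); m=((im[...,0]>1.8*im[...,1])&(im[...,0]>1.8*im[...,2])&(im[...,0]>70)).astype(np.uint8)
            n,l,st,ce=cv2.connectedComponentsWithStats(m)
            for i in range(1,n):
                if st[i,4]>8:
                    P=ray(c,ce[i][::-1],.038); d=P[:2]-A
                    if np.hypot(*d)<.1: print('red',st[i,4],P.round(4),np.hypot(*d).round(3),np.degrees(np.arctan2(d[1],d[0])).round(1))
    return c
E
python3 -m handwheel '[-1.5,-1.5,0,-2,-1.5,-1.5,0,-2,-0.8,-0.8,0,-1,0,0,0,0]'
python3 -c "
from h import *
ang()"
```

```text
clock: 10.83
eef_pos: [0.5343, 0.2668, 0.0804]
eef_rot: [-0.0, 0.737, 0.676, 0.0]
contact_force: [0.7, 1.4, -0.7]
gripper_width: 0.0002
finger_force: 0.6
wrist red_slot 0.81 [0.5245 0.2878 0.034 ] 0.085 124.8
wrist bolt_tab 0.91 [0.4685 0.355  0.049 ] 0.172 127.4
wrist bolt_line 0.83 [0.5231 0.2831 0.034 ] 0.082 127.5
red 62 [0.544  0.2965 0.038 ] 0.084 110.3
red 591 [0.5511 0.2807 0.038 ] 0.066 109.2
red 36 [0.5119 0.2738 0.038 ] 0.083 137.6
red 100 [0.5153 0.2672 0.038 ] 0.076 139.6
top red_slot 0.97 [0.5346 0.2769 0.034 ] 0.07 123.1
top bolt_tab 0.58 [0.4698 0.3456 0.049 ] 0.164 129.0
top bolt_line 0.6 [0.5182 0.2868 0.034 ] 0.088 128.5
scene red_slot 0.84 [0.5358 0.2843 0.034 ] 0.076 119.3
scene bolt_tab 0.47 [0.4655 0.3463 0.049 ] 0.167 130.0
scene bolt_line 0.73 [0.5277 0.2763 0.034 ] 0.074 127.8
```

```bash
python3 -m handwheel '[-0.8,-0.8,0,-1,-0.8,-0.8,0,-1,-0.8,-0.8,0,-1,0,0,0,0]'
python3 -c "
from h import *
ang()
c=read_camera('wrist'); cv2.imwrite('pics/w3.png',cv2.resize(c['pixels'][80:250,60:340,::-1],None,fx=2.8,fy=2.8,interpolation=cv2.INTER_CUBIC))"
```

```text
clock: 11.77
eef_pos: [0.5317, 0.2644, 0.0804]
eef_rot: [0.0, 0.719, 0.695, 0.0]
contact_force: [2.1, 2.1, -0.7]
gripper_width: 0.0002
finger_force: 1.0
wrist red_slot 0.71 [0.5207 0.2817 0.034 ] 0.082 129.4
wrist bolt_tab 0.55 [0.4706 0.3538 0.049 ] 0.17 127.0
wrist bolt_line 0.84 [0.524  0.2833 0.034 ] 0.082 126.9
red 62 [0.5397 0.2947 0.038 ] 0.084 113.5
red 592 [0.5476 0.2793 0.038 ] 0.066 112.6
red 34 [0.5089 0.27   0.038 ] 0.083 141.0
red 103 [0.5125 0.2638 0.038 ] 0.076 142.9
top bolt_tab 0.63 [0.4744 0.3446 0.049 ] 0.16 127.9
scene red_slot 0.84 [0.5391 0.2887 0.034 ] 0.078 115.7
scene bolt_tab 0.63 [0.4745 0.3517 0.049 ] 0.166 126.4
scene bolt_line 0.79 [0.5266 0.2823 0.034 ] 0.079 125.8
```

View pics/w3.png

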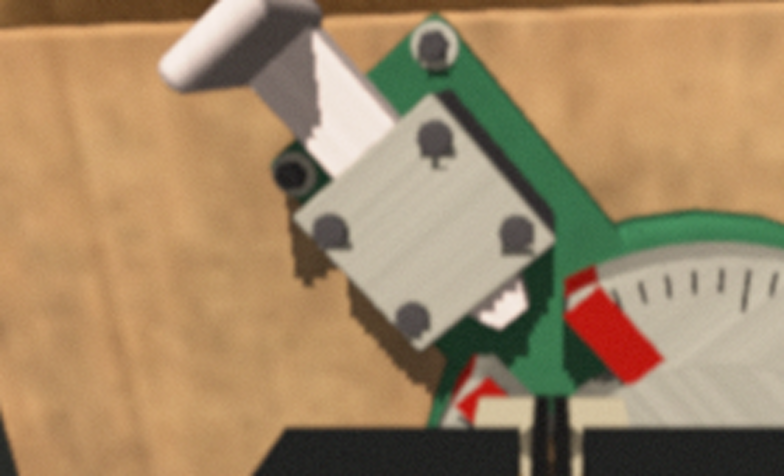

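The bolt nose at (505,305) points along the diagonal at the middle of the mouth (about (523,325)), between the red bands, so the slot is aligned. I'll back off, lift, and go behind the tab.

```bash
python3 -m handwheel '[7,0,0,0,8,0,0,0,0,0,-35,0,0,0,-35,0,0,0,-30,0,29,-29,0,0,29,-29,0,0,27,-29,0,0]'
python3 -m handwheel '[0,0,0,7.1,0,0,0,7.1,0,0,0,7.1,0,0,0,7.1,0,0,0,7.1,0,0,0,7.1,0,0,0,7.1,0,0,0,7.1,0,0,0,7.1,0,0,0,7.1]'
python3 -m handwheel '[0,0,0,7,0,0,0,7,0,0,0,7,0,0,0,7,0,0,0,7,0,0,0,7,0,0,0,7,0,0,0,7,0,0,0,7,0,0,0,7,0,0,0,0]'
python3 - <<'E'
from h import *
ang()
s=sense(); a=2*np.arctan2(s['eef_rot'][2],s['eef_rot'][1]); print(np.degrees(a)); R=np.array([[np.cos(a),np.sin(a)],[np.sin(a),-np.cos(a)]])
print('tab in tool', R.T@(np.array([.469,.355])-s['eef_pos'][:2]))
E
```

```text
clock: 13.08
eef_pos: [0.4475, 0.3686, 0.1809]
eef_rot: [-0.0, 0.72, 0.694, 0.0]
contact_force: [-0.3, 1.3, -0.1]
gripper_width: 0.0001
finger_force: 0.0
clock: 13.92
eef_pos: [0.4479, 0.3678, 0.18]
eef_rot: [0.0, 0.989, 0.145, -0.0]
contact_force: [-0.0, 0.1, -0.1]
gripper_width: 0.0007
finger_force: 0.0
clock: 14.83
eef_pos: [0.4479, 0.3677, 0.18]
eef_rot: [0.001, 0.894, -0.449, -0.0]
contact_force: [0.4, 0.3, 0.3]
gripper_width: 0.0007
finger_force: 0.0
wrist red_slot 0.95 [0.5256 0.2817 0.034 ] 0.079 126.6
wrist bolt_tab 0.71 [0.475  0.3553 0.049 ] 0.169 125.5
wrist bolt_line 0.9 [0.5246 0.2856 0.034 ] 0.083 125.6
red 392 [0.548  0.2797 0.038 ] 0.067 112.1
red 269 [0.5176 0.2599 0.038 ] 0.069 142.9
red 10 [0.5077 0.2686 0.038 ] 0.083 142.2
top red_slot 0.72 [0.531  0.2846 0.034 ] 0.079 122.2
top bolt_tab 0.45 [0.4703 0.3485 0.049 ] 0.166 128.2
top bolt_line 0.79 [0.5233 0.2902 0.034 ] 0.088 124.5
scene red_slot 0.95 [0.5263 0.2841 0.034 ] 0.081 125.2
scene bolt_tab 0.59 [0.4706 0.3437 0.049 ] 0.162 129.2
scene bolt_line 0.65 [0.535  0.2831 0.034 ] 0.075 120.3
-52.975899751652996
tab in tool [ 0.02235762 -0.00903778]
```

```bash
python3 -m handwheel '[-14,-8,0,0,0,0,40,0,0,0,40,0,0,0,25,0,0,0,11,0,0,0,0,0]'
python3 -m handwheel '[5,0,0,0,5,0,0,0,5,0,0,0,3,0,0,0,3,0,0,0,3,0,0,0,3,0,0,0,0,0,0,0]'
```

```text
clock: 15.93
eef_pos: [0.4453, 0.3824, 0.0617]
eef_rot: [0.003, 0.895, -0.446, -0.0]
contact_force: [-0.1, -0.2, 0.7]
gripper_width: 0.0008
finger_force: 0.0
clock: 16.6
eef_pos: [0.4629, 0.3617, 0.0647]
eef_rot: [-0.0, 0.895, -0.446, 0.0]
contact_force: [-0.3, -1.0, -0.0]
gripper_width: 0.0006
finger_force: 0.0
```

```bash
python3 -m handwheel '[3,0,0,0,3,0,0,0,3,0,0,0,3,0,0,0,3,0,0,0,3,0,0,0,0,0,0,0]'
python3 -m handwheel '[2,0,0,0,2,0,0,0,2,0,0,0,1.5,0,0,0,0,0,0,0]'
```

```text
clock: 17.18
eef_pos: [0.4737, 0.347, 0.0643]
eef_rot: [0.0, 0.895, -0.446, 0.0]
contact_force: [-0.3, -0.9, 0.3]
gripper_width: 0.0004
finger_force: 0.1
clock: 17.6
eef_pos: [0.4775, 0.3419, 0.0643]
eef_rot: [-0.0, 0.895, -0.446, -0.0]
contact_force: [-2.8, 3.9, 0.9]
gripper_width: 0.0006
finger_force: 3.0
```

```bash
python3 -m handwheel '[1,0,0,0,1,0,0,0,1,0,0,0,0,0,0,0]'
python3 -m handwheel '[1,0,0,0,1,0,0,0,1,0,0,0,0,0,0,0]'
python3 - <<'E'
from h import *
ang()
c=read_camera('scene'); a=c['pixels'][130:200,165:290,::-1]; w=read_camera('wrist')['pixels'][:,:,::-1]
cv2.imwrite('pics/b1.png',np.vstack([cv2.resize(a,None,fx=3.5,fy=3.5,interpolation=cv2.INTER_CUBIC)[:,:437],cv2.resize(w,(437,328))]))
E
```

```text
clock: 17.93
eef_pos: [0.4778, 0.3416, 0.0643]
eef_rot: [-0.001, 0.895, -0.446, -0.001]
contact_force: [-15.8, 14.2, 3.2]
gripper_width: 0.0004
finger_force: 10.4
clock: 18.27
eef_pos: [0.478, 0.3415, 0.0644]
eef_rot: [-0.002, 0.895, -0.446, -0.003]
contact_force: [-27.8, 23.9, 5.4]
gripper_width: 0.0001
finger_force: 18.1
wrist bolt_tab 0.63 [0.489  0.3299 0.049 ] 0.14 126.9
wrist bolt_line 0.81 [0.5252 0.2848 0.034 ] 0.082 125.6
red 1050 [0.5484 0.2802 0.038 ] 0.067 111.6
red 715 [0.5173 0.2599 0.038 ] 0.07 143.0
top red_slot 0.79 [0.5266 0.2772 0.034 ] 0.075 128.1
top bolt_tab 0.31 [ 0.4423 -0.0453  0.049 ] 0.294 -116.4
top bolt_line 0.93 [0.5287 0.2957 0.034 ] 0.089 119.7
scene red_slot 0.82 [0.5316 0.2942 0.034 ] 0.087 118.5
scene bolt_line 0.84 [0.5275 0.2819 0.034 ] 0.078 125.5
```

View pics/b1.png

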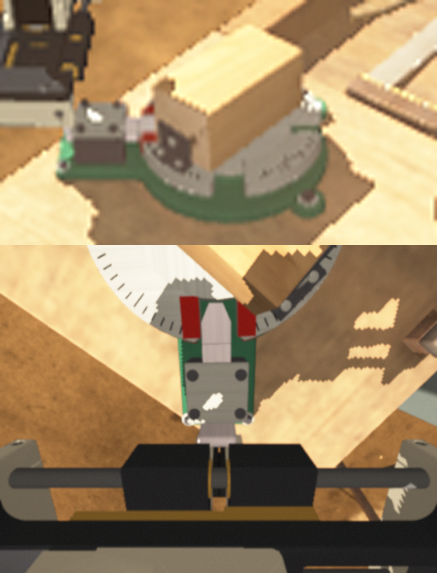

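The wrist view shows the bolt nose deep in the slot between both red bands (215,315). The tab measures 140 mm from the axis and the arm meets a hard stop, so the bolt is home. I'll back off, lift and check.

```bash
python3 -m handwheel '[-6,0,0,0,-10,0,0,0,-12,0,0,0,0,0,-35,0,0,0,-35,0,0,0,-35,0,0,0,0,0,0,0,0,0]'
python3 -c "
from h import *
ang()
for cam in('top',):
    c=read_camera(cam)
    for n,z in dict(tape_measure=.03,wedge_2=.02,sanding_block=.03).items():
        for r in trace(cam,n)[:1]: print(n,r['point'])
w=read_camera('wrist')['pixels'][100:300,130:380,::-1]; cv2.imwrite('pics/b2.png',cv2.resize(w,None,fx=3,fy=3))"
```

```text
clock: 19.63
eef_pos: [0.4653, 0.36, 0.1717]
eef_rot: [-0.002, 0.895, -0.446, 0.001]
contact_force: [0.1, -0.6, -0.7]
gripper_width: 0.0004
finger_force: 0.0
wrist red_slot 0.55 [0.5231 0.2806 0.034 ] 0.08 128.6
wrist bolt_tab 0.83 [0.4884 0.3296 0.049 ] 0.14 127.2
wrist bolt_line 0.65 [0.5248 0.2841 0.034 ] 0.082 126.1
red 393 [0.5479 0.2798 0.038 ] 0.067 112.1
red 285 [0.5178 0.2598 0.038 ] 0.069 142.9
top bolt_tab 0.44 [0.4853 0.323  0.049 ] 0.137 129.9
top bolt_line 0.7 [0.5287 0.2937 0.034 ] 0.088 120.4
scene red_slot 0.66 [0.5332 0.2915 0.034 ] 0.084 118.5
scene bolt_tab 0.47 [0.4837 0.328  0.049 ] 0.142 129.1
scene bolt_line 0.89 [0.5223 0.2787 0.034 ] 0.079 129.9
tape_measure [231.9, 250.7]
wedge_2 [221.5, 294.1]
sanding_block [229.5, 346.6]
```

View pics/b2.png

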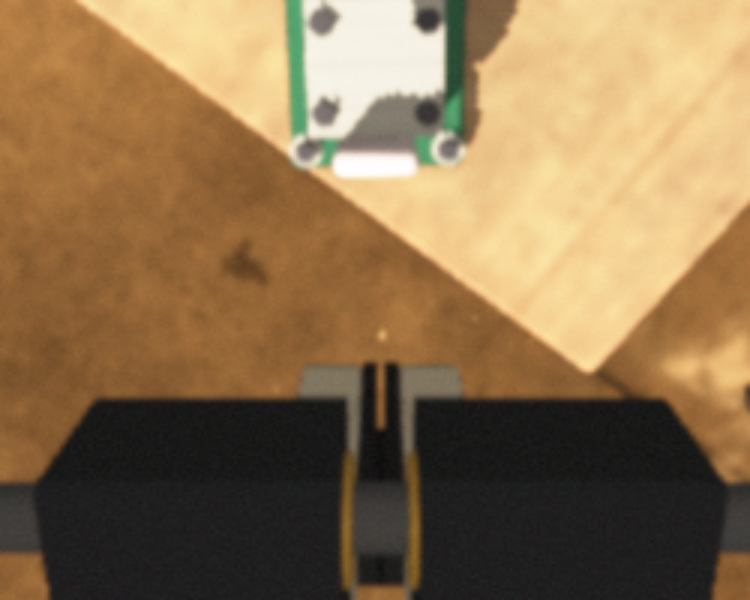

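The tab is tight against the guide's outer end (375,160), at 140 mm from the axis, and the gripper is clear. The bolt is home, so I'm handing in.

```bash
python3 -c "
from rig import job_done
print(job_done())"
```

```text
the job is handed in; nothing more can be done
None
```

The turntable is locked and the job is handed in: the red-edged slot faces the bolt, the bolt is home against its stop (thumb tab about 140 mm from the axis), and the arm never went near the loose tools; no verdict was returned.

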